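# Find the heavy side of a wheel head on the balancing stand

## Task

Pull the orange isolator plug out of the grey drive box and leave it in the blue tray before you turn the wheel. Then take the red crank handle, turn the wheel head slowly round to feel which side of it is heavy (it looks the same all round), and bring the heavy side straight down. Finish while still gripping the red handle, holding the wheel still with its heavy side at the bottom; leave the other things on the bench where they are.

Things in the scene. Friction and masses are not known exactly. Their poses are not given: they have to be found in the camera images.
- drivebox: grey drive box fixed to the bench, 100 (x) x 80 (y) x 60 mm high, origin at the centre of its underside, z up. In the middle of its top is a square socket, 19.5 mm wide and 34 mm deep; inside, a sprung ball on the +x side holds the plug's waist.
- plug: orange isolator plug, no cable, 60 g, upright and fully home in the socket at the start, its axes along the box's. Origin: centre of the shank's lower end, z up the shank. Black 18 mm square shank z = 0 to 30 mm (brass waist 10.5 to 21.5), 34 mm square flange z = 30 to 36 resting on the box top, grip block z = 36 to 70, 18 mm in x by 32 mm in y: pinch it across x
- plug_grip (a point): centre of the plug's grip block, 53 mm above the plug's origin; axes of the plug. A straight pull upward of roughly 10 to 20 N clears the detent within the first 7 mm; the shank is clear of the box after 30 mm
- plug_mid (a point): centre of the plug, 35 mm above its origin; axes of the plug
- tray: blue open tray fixed to the bench, outside 180 (x) x 140 (y) x 30 mm high, walls and floor 5 mm; origin at the centre of its underside, z up
- stand: blue balancing stand fixed to the bench: base 200 (x) x 150 mm and, on its -y side, a post carrying a level axle. Origin on the bench right below the centre of the wheel; z up, y along the axle towards the crank and the red handle
- hub (a point): centre of the wheel on the axle, 170 mm above the bench; axes of the stand. The wheel is a clay-white disc of 200 mm diameter, y = -16 to +16 mm, its crank arm up to y = 28. Crank, handle and counter-boss balance one another, but the disc hides a lead slug (0.5 kg within 15 %, 70 mm from the axle) at an unknown place unrelated to the crank, 0.5 rad or more off the bottom at the start
- wheel (a joint): turn of the wheel (rad, unlimited, counts on past a full turn). 0: red handle straight above the axle; growing: from there towards the stand's +x. At value q the handle's centre lies from the hub, in the stand's axes, at (0.070 sin q, 0.090, 0.070 cos q) m. Starts within 0.8 rad of 0. A greased bearing drags with 0.43 N m, more than the slug's 0.34 N m, so it stays where it is left
- handle: red crank handle, 26 mm diameter, 100 mm long, level along the axle; it spins freely on its own axis, so gripped from above it can be led round the full circle with the gripper kept upright. Led slowly (40 mm/s or less) it takes about 6 N, some 5 N more where the slug rises level with the axle, 5 N less where it sinks. Origin at its centre; y along it away from the wheel, x and z turn with it
- spray: bystander: white bottle with red cap, 72 mm diameter, 190 mm high, origin under its centre
- glaze: bystander: blue jar with black lid, 68 mm diameter, 85 mm high, origin under its centre
- bowl: bystander: green bowl, 120 mm diameter, 55 mm high, origin under its centre
- brush: bystander: brush 200 mm long lying along its x, 20 mm high, origin under its centre
- spanner: bystander: spanner 180 mm long lying along its x, 8 mm high, origin under its centre
- vase: bystander: small terracotta vase, 84 mm diameter, 105 mm high, origin under its centre

How it is judged (in metres and radians):
On the way, in this order (a step that is already met when the one before it is completed fails the run):
1. the plug is out of the socket (z of plug in the frame of drivebox above 0.062 m), for 0.1 s.
2. the plug is in the tray, let go (x of plug_mid in the frame of tray between -0.085 and 0.085 m and y of plug_mid in the frame of tray between -0.065 and 0.065 m and z of plug_mid in the frame of tray below 0.05 m and contact force between the fingers and plug below 0.1 N), for 0.2 s.
At the end, for the whole second after the job is handed in: The fingers grip the red handle (over 3 N); the wheel is still (under 0.1 rad/s), its heavy side within 17 degrees of straight down (slug centre, slug_c0, at most 103 mm over the bench); the plug rests let go in the tray, its centre within the walls and under 50 mm high (all of step 2 and linear speed of plug below 0.05 m/s and height (world z) of slug_c0 below 0.1032 m and velocity of joint wheel between -0.1 and 0.1 rad/s and contact force between the fingers and handle above 3 N); the arm keeps its last pose, push and grip.
It fails at once if the wheel is turned (handle led off by more than 15 mm) before the plug lies in the tray (distance of handle from where it was at the start of the episode above 0.015 m and not (x of plug_mid in the frame of tray between -0.085 and 0.085 m and y of plug_mid in the frame of tray between -0.065 and 0.065 m and z of plug_mid in the frame of tray below 0.05 m)).
It fails at once if a bystander is pushed more than 40 mm (distance of any of spray, glaze, bowl, brush, spanner, vase from where it was at the start of the episode above 0.04 m).
It also fails if it takes over 72 s, if anything falls off the work surface, if the arm or the gripper's body presses on something with over 40 N, if the wrist force passes 120 N, or if a joint passes its speed limit or range.

## Robot

A 7-joint arm with a two-finger parallel gripper is mounted at the origin on the work surface. World frame = base frame: x ahead of the robot, y to its left, z up, the work surface at z = 0. Lengths are in mm, angles in rad, forces in N, time in s.
With the tool pointing down it reaches from about 400 to 850 mm from the base axis. Payload 10.4 kg.
Tool frame: the origin (TCP) lies on the centre line of the jaws, within the pads' length; the fingertips stand ctrl.tips_ahead ahead of it and the grasp point (between the pads) lies 5 mm behind it (ctrl.tips_ahead is the distance from the TCP to the fingertips, in mm); y points along the fingers, z is the direction in which the jaws open and shut, and the axes are right-handed (so a half turn about y gives the same grasp; the last joint's range is limited). The gripper opens to 87 mm and grips with 3 to 60 N. Pads are 19 mm wide; open, the fingers measure 117 mm over their backs; the gripper's body (75 mm by 190 mm) begins 51 mm behind the grasp point.
Start: joints at [1.138, 0.332, -0.065, 1.46, 0.022, 1.35, -0.088], TCP at [249.039, -573.263, 236.576] pointing down, gripper open.
Joint ranges: [-2.6, 2.6], [-0.5, 2.12], [-1.47, 1.34], [0.16, 2.42], [-1.27, 4.41], [0.06, 2.06], [-2.6, 2.6]. Speed limits (rad/s): [2.22, 2.22, 2.79, 2.79, 3.14, 3.14, 3.14].

## Interface

Orientations are given as a rotation vector (axis times angle).
In Python, from cell import ctrl gives the robot as it stands.
- The arm moves only by the tool jog_arm, never from a script. Its argument "commands" is a list that holds one entry, the list of rows, each a list of 7 numbers: the shift along the world's x, y, z in m, then the turn, a rotation vector about the world's x, y, z in degrees, then the opening in per cent of the stroke, from 0 (shut) to 100 (fully open). In form: [[[dx, dy, dz, ax, ay, az, claw], ...]]. A call has 1 to 12 rows; each row is the pose to reach, as a shift and turn from the pose measured when the call began; what a row does not reach only later rows make up. A row lasts 1/8 s, in which the tool goes at most 62.5 mm and 10.7 degrees, less where a joint would pass 70% of its speed; a pose out of reach is approached as far as the arm can. A call with a gripper value outside its range is refused whole. The fingers move at their own pace and stop on an object; "force" is the grip in N (left out, the last holds). Time passes only in rows, so rows that repeat a pose let the fingers close. It gives the time, the measured TCP pose, the force and the opening at its end, in the units of the state.
- ctrl.observe(): the state, without advancing time (a new reading comes with each control period).
- ctrl.camera(name): name is "side" or "top" or "wrist"; returns (picture, depth): 420x560x3 uint8, red, green, blue; 420x560 float32, mm along the optical axis (not along the pixel's ray), 0 where there is no reading.
- ctrl.camera_model(name): a dict with "fx", "fy", "cx", "cy" (pixels), "rvec" (rotation vector, rad) and "tvec" (3), from world to camera coordinates, as OpenCV has them. Camera axes: x right, y down, z forward; pixel columns grow to the right and rows downward; lengths in mm; the calibration is good to about 2 mm. A picture is of the moment at which its call begins: read the wrist's pose just before it. camera_model takes no time and is no camera call; for the wrist camera it gives the pose at the moment of the call.
- ctrl.finish_job(): hands the job in, once; it reports no verdict.
The state is a dict: "t": time; "joints": joint angles; "qd": joint speeds; "tau": joint torques, N m; "tool_pos": TCP position; "tool_rot": TCP orientation; "force": force on the tool from outside, world axes, zero at the start; "torque": the same for the moment, N m; "gripper_width": finger opening in mm.
Only numpy, scipy, OpenCV 4.12 (cv2) and the standard library are available. Lean on these libraries where they do the work, as an engineer would, in place of code of your own. Each camera call takes 0.05 s, during which the arm holds its last target. There are 200 camera calls.

## Working session

There is one attempt and no reset: what is moved stays moved. The work goes in short steps, Python scripts to look and compute and a tool call to move; the robot and the scene stay as the last step left them, time stands still between calls to the robot, and variables do not carry over. Pictures are saved under pics/ and viewed, about 8 in all and at most 12, crops included, and the job is handed in when it is done.

Besides the shell and the picture viewer there is one more tool, called after "Emit:" by a JSON object that holds its "op" and its "data", one argument or row to a line. jog_arm: Moves the arm, as the interface text tells. Its arguments: {"type":"object","properties":{"commands":{"type":"array"},"force":{"type":"number"}},"required":["commands"]}

```bash
mkdir -p pics; ls; cat > h.py <<'E'
import numpy as np, cv2
from cell import ctrl
def snap(n):
    m=ctrl.camera_model(n); p,d=ctrl.camera(n); return p,d,m
def pts(d,m):
    R=cv2.Rodrigues(np.array(m["rvec"],float))[0]; t=np.array(m["tvec"],float).ravel()
    v,u=np.indices(d.shape)
    c=np.stack([(u-m["cx"])/m["fx"]*d,(v-m["cy"])/m["fy"]*d,d],-1)
    return (c-t)@R   # R^T(c-t)
E
python3 - <<'E'
from h import *
for n in("top","side"):
    p,d,m=snap(n); cv2.imwrite(f"pics/{n}0.png",p[:,:,::-1]); np.savez(f"{n}0.npz",p=p,d=d,P=pts(d,m)); print(n,m)
o=ctrl.observe(); print(o, ctrl.tips_ahead)
E
```

```text
pics
top {'fx': 529.4864506099774, 'fy': 529.4864506099774, 'cx': 278.58560318192684, 'cy': 207.64367167804625, 'rvec': array([ 2.19397433, -2.15428959,  0.10029835]), 'tvec': array([ -75.50934907,  600.55104681, 1738.22037326])}
side {'fx': 400.94169621179924, 'fy': 400.94169621179924, 'cx': 281.74589394042073, 'cy': 206.4721402848304, 'rvec': array([ 0.12668016, -2.89007736,  1.18654751]), 'tvec': array([ 610.40246315,  196.11954966, 1056.85100119])}
{'t': 0.1, 'joints': array([ 1.13839251,  0.33278841, -0.06470383,  1.46087328,  0.02159395,
        1.34993713, -0.08849198]), 'qd': array([-0.00104955,  0.00034169, -0.00143082, -0.00272865,  0.0005683 ,
       -0.00148559, -0.00019227]), 'tau': array([ 1.03477345e-03, -6.24545431e+01,  2.41926085e-02, -3.90721679e+01,
       -6.13530865e-02,  3.65455274e-02,  2.62298079e-05]), 'tool_pos': array([ 248.87919169, -572.92919253,  235.83855401]), 'tool_rot': array([-0.41514997,  1.9972321 , -1.99464058]), 'force': array([-0.4635263 , -0.4213893 ,  0.10600443]), 'torque': array([ 0.03710233, -0.03282586, -0.0370478 ]), 'gripper_width': 86.97866367180356} 14.0
```

View pics/top0.png

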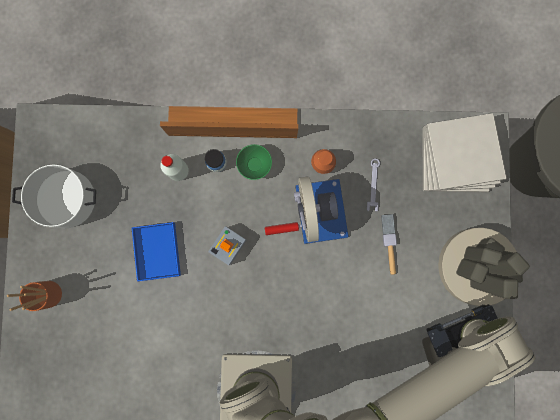

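View pics/side0.png

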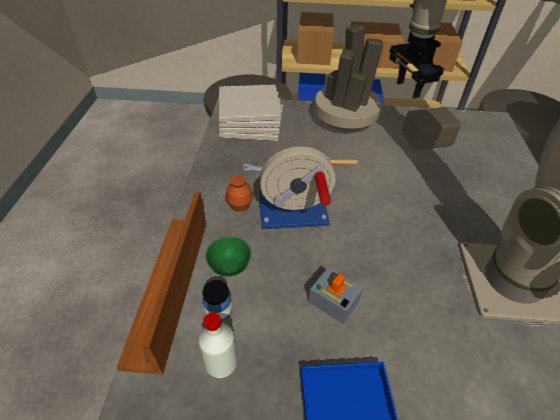

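```bash
cat > seg.py <<'E'
from h import *
for n in("top","side"):
    z=np.load(n+"0.npz"); p,d,P=z["p"],z["d"],z["P"]
    hsv=cv2.cvtColor(p,cv2.COLOR_RGB2HSV); H,S,V=cv2.split(hsv)
    for name,lo,hi,s,v in(("orange",8,20,150,120),("red",0,5,140,80),("red2",174,180,140,80),("blue",98,125,100,60)):
        k=((H>=lo)&(H<=hi)&(S>s)&(V>v)&(d>0)).astype(np.uint8)
        c,l,st,ce=cv2.connectedComponentsWithStats(k)
        for i in range(1,c):
            if st[i,4]<25: continue
            Q=P[l==i]; 
            r=cv2.minAreaRect(Q[:,:2].astype(np.float32))
            print(n,name,st[i],"lo",np.percentile(Q,2,axis=0).round(),"hi",np.percentile(Q,98,axis=0).round(),"rect",np.round(r[0]),np.round(r[1]),round(r[2],1))
E
python3 seg.py
```

```text
top orange [ 160  107  138   22 2469] lo [ 848. -112.    6.] hi [942. 309. 140.] rect [895. 100.] [101. 437.] 0.2
top orange [312 149  21  24 368] lo [ 722. -231.   49.] hi [ 788. -173.  112.] rect [ 755. -202.] [69. 64.] 22.5
top orange [220 239  13  13  98] lo [454.  87.  58.] hi [490. 123. 108.] rect [473. 104.] [34. 32.] 55.3
top red [162 156  11  11  90] lo [710. 266. 178.] hi [739. 294. 196.] rect [725. 280.] [30. 29.] 84.1
top red [265 223  34  12 265] lo [ 508. -120.  221.] hi [539. -27. 238.] rect [523. -74.] [24. 98.] 9.5
top blue [207 158  18  12  45] lo [723. 119.  49.] hi [758. 171.  72.] rect [738. 141.] [23. 60.] 25.0
top blue [ 312  179   36   63 1066] lo [ 501. -289.    7.] hi [ 696. -183.   26.] rect [ 598. -228.] [199. 111.] 8.7
top blue [ 131  222   50   60 2395] lo [362. 269.  -4.] hi [537. 415.  34.] rect [449. 347.] [181. 151.] 8.4
top blue [302 227  11  17  46] lo [ 486. -175.    6.] hi [ 536. -144.   24.] rect [ 509. -152.] [60. 22.] 33.9
side orange [ 298   26   35   39 1222] lo [  463. -1673.  -200.] hi [  643. -1597.   -13.] rect [  554. -1638.] [ 98. 190.
[... 901 characters left out ...]
] [132.  40.] 88.6
side red [203 313  18  18 259] lo [710. 268. 176.] hi [740. 298. 191.] rect [727. 240.] [ 32. 117.] 2.3
side blue [298  73  28  29 634] lo [  477. -1798.  -450.] hi [  633. -1597.  -351.] rect [  571. -1402.] [1248.  166.] 86.7
side blue [372  79  12  26 155] lo [  102. -1890.  -440.] hi [  158. -1610.  -412.] rect [  116. -1787.] [353.  92.] 79.3
side blue [ 260  203   69   26 1215] lo [ 495. -212.    2.] hi [ 687. -122.   18.] rect [ 591. -176.] [200.  95.] 7.6
side blue [203 293  28  19 203] lo [724. 147.  44.] hi [784. 185.  64.] rect [750. 167.] [64. 36.] 20.9
side blue [ 301  362   97   58 4923] lo [362. 269.   0.] hi [539. 377.  29.] rect [448. 324.] [191. 129.] 7.7
```

The top view shows the tray at (156,250), the box and plug at (228,244), and the red handle at (282,229), pointing +y from the wheel at (312,210). The side view shows the handle leaning towards -x, with the vase, bowl, jar and spray well behind. Next I measure the box yaw, grip block and stand axes.

```bash
cat > seg2.py <<'E'
from h import *
A=[np.load(n+"0.npz") for n in("top","side")]
def rep(name,Q):
    r=cv2.minAreaRect(Q[:,:2].astype(np.float32)); print(name,len(Q),"rect",np.round(r[0],1),np.round(r[1],1),round(r[2],1),"z",np.percentile(Q[:,2],[2,50,98]).round(1))
for z,n in zip(A,("top","side")):
    p,P=z["p"],z["P"]; H,S,V=cv2.split(cv2.cvtColor(p,cv2.COLOR_RGB2HSV))
    x,y,h=P[...,0],P[...,1],P[...,2]
    near=(abs(x-470)<90)&(abs(y-105)<90)
    rep(n+" box top",P[near&(h>50)&(h<63)])
    rep(n+" flange",P[near&(h>63)&(h<75)&(H>8)&(H<20)&(S>150)]) if (near&(h>63)&(h<75)&(H>8)&(H<20)&(S>150)).sum()>5 else 0
    g=near&(h>85)&(h<106); rep(n+" grip",P[g])
    k=((H<5)|(H>174))&(S>140)&(V>80)&(abs(y+70)<80)&(abs(x-520)<60)
    Q=P[k]; c=Q.mean(0); u=np.linalg.svd(Q-c)[2][0]; u*=np.sign(u[1]); s=(Q-c)@u
    print(n,"handle c",c.round(1),"dir",u.round(3),"ends",(c+u*np.percentile(s,1)).round(1),(c+u*np.percentile(s,99)).round(1))
    t=(x>340)&(x<560)&(y>250)&(y<430)&(h>23)&(h<36)
    rep(n+" tray rim",P[t])
    b=(H>=98)&(H<=125)&(S>100)&(abs(x-590)<130)&(y<-90)&(y>-310)&(h<40)
    rep(n+" base",P[b]); 
    w=(S<70)&(h>90)&(h<300)&(abs(x-600)<130)&(y<-90)&(y>-220)
    rep(n+" wheel",P[w])
E
python3 seg2.py
```

```text
top box top 508 rect [473.5 103.3] [81.1 99.8] 57.7 z [51.7 58.5 62.7]
top flange 36 rect [472.6 102.8] [31.8 31.6] 57.5 z [63.6 66.6 73. ]
top grip 51 rect [473.6 103.4] [31.3 17.3] 59.4 z [ 87.1  98.7 105.8]
top handle c [522.  -73.7 229.8] dir [-0.159  0.987  0.016] ends [ 529.8 -121.7  229. ] [514.4 -26.6 230.6]
top tray rim 285 rect [450.  342.3] [180.2 142.3] 8.5 z [23.3 28.3 35.4]
top base 1127 rect [ 595.5 -208.8] [198.7 149.3] 9.5 z [ 6.6 15.4 25.2]
top wheel 1361 rect [ 585.1 -166.1] [194.6 107.3] 0.3 z [132.8 223.4 271.6]
side box top 1057 rect [473.5 103.5] [ 84.7 101.1] 57.8 z [51.2 58.5 62.3]
side flange 76 rect [474.3 105.1] [34.4 33.4] 58.3 z [63.2 65.4 74.1]
side grip 113 rect [473.8 105.5] [32.3 17.5] 55.7 z [ 86.9  97.4 100.8]
side handle c [523.6 -62.5 227. ] dir [-0.172  0.984 -0.052] ends [ 533.2 -117.4  229.9] [516.6 -22.6 224.9]
side tray rim 555 rect [451.8 331.1] [180.3 117.4] 8.3 z [23.4 27.7 31.1]
side base 1346 rect [ 594.8 -202.1] [199.7 147.1] 7.6 z [ 2.4 14.3 17.9]
side wheel 3327 rect [ 586.  -144.3] [197.9  53.1] 10.7 z [ 97.9 198.3 267.4]
```

```bash
python3 - <<'E'
from h import *
o=ctrl.observe(); R=cv2.Rodrigues(o["tool_rot"])[0]; print(R.round(3), o["joints"][6])
print("z azim",np.degrees(np.arctan2(R[1,2],R[0,2])))
print(np.array([473.7,104,0])-o["tool_pos"])
E
```

```text
[[-0.917 -0.001  0.398]
 [-0.398  0.001 -0.917]
 [ 0.    -1.    -0.001]] -0.08849197987535501
z azim -66.51826182320146
[ 224.82080831  676.92919253 -235.83855401]
```

Emit:
{"op": "jog_arm", "data": {
  "commands": [
    [[0.02,0.08,0.09,0,0,0,100],[0.06,0.2,0.1,0,0,10,100],[0.09,0.3,0.1,0,0,20,100],[0.12,0.38,0.1,0,0,30,100],[0.14,0.45,0.1,0,0,34.2,100],[0.17,0.53,0.08,0,0,34.2,100],[0.2,0.6,0.05,0,0,34.2,100],[0.225,0.677,0.0,0,0,34.2,100],[0.225,0.677,-0.02,0,0,34.2,100],[0.225,0.677,-0.02,0,0,34.2,100],[0.225,0.677,-0.02,0,0,34.2,100],[0.225,0.677,-0.02,0,0,34.2,100]]
  ]
}}

```text
t: 1.6
tool_pos: [472.9, 101.9, 216.7]
tool_rot: [-0.887, 1.612, -1.612]
force: [1.6, -1.6, 0.7]
gripper_width: 86.6
```

```bash
python3 - <<'E'
from h import *
o=ctrl.observe(); p,d,m=snap("wrist"); cv2.imwrite("pics/w1.png",p[:,:,::-1]); P=pts(d,m)
H,S,V=cv2.split(cv2.cvtColor(p,cv2.COLOR_RGB2HSV))
k=(H>8)&(H<20)&(S>150)
for a,b in((94,106),(62,72)):
    Q=P[k&(P[...,2]>a)&(P[...,2]<b)]
    if len(Q)>5:
        r=cv2.minAreaRect(Q[:,:2].astype(np.float32)); print(a,len(Q),r)
R=cv2.Rodrigues(o["tool_rot"])[0]; print(o["tool_pos"],np.degrees(np.arctan2(R[1,2],R[0,2])),R[:,1],o["joints"])
E
```

```text
94 586 ((474.5811767578125, 106.06401062011719), (24.1864070892334, 17.17670440673828), 57.10533905029297)
62 382 ((473.3039245605469, 104.7742919921875), (29.422748565673828, 30.473087310791016), 57.27086639404297)
[472.86360573 101.85096152 216.70302214] -32.36515812055088 [-2.38040488e-04  1.93289824e-04 -9.99999953e-01] [ 0.53031282  0.10223465 -0.87175365  1.81274866  0.08176298  1.26404835
 -0.92849145]
```

View pics/w1.png

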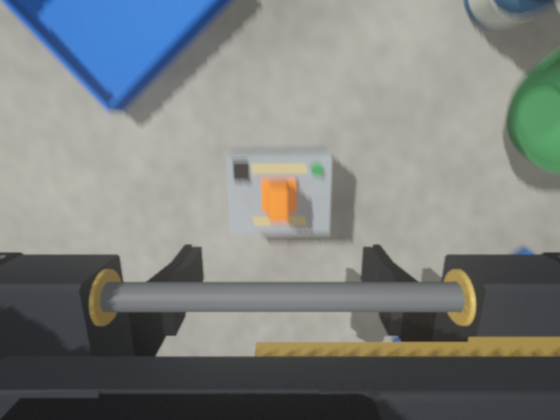

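The wrist view shows the plug's grip block at (279,200), square with the jaws. I'll descend and grip.

Emit:
{"op": "jog_arm", "data": {
  "commands": [
    [[0.001,0.002,-0.05,0,0,0,100],[0.001,0.002,-0.09,0,0,0,100],[0.001,0.002,-0.12,0,0,0,100],[0.001,0.002,-0.132,0,0,0,100],[0.001,0.002,-0.132,0,0,0,0],[0.001,0.002,-0.132,0,0,0,0],[0.001,0.002,-0.132,0,0,0,0],[0.001,0.002,-0.132,0,0,0,0],[0.001,0.002,-0.132,0,0,0,0],[0.001,0.002,-0.132,0,0,0,0]]
  ],
  "force": 50
}}

```text
t: 2.9
tool_pos: [473.5, 111.5, 82.4]
tool_rot: [-0.891, 1.613, -1.602]
force: [-0.7, -0.6, -0.5]
gripper_width: 34.9
```

```bash
python3 - <<'E'
from h import *
o=ctrl.observe(); print(o); p,d,m=snap("wrist"); cv2.imwrite("pics/w2.png",p[:,:,::-1]);o=ctrl.observe(); print(o["tool_pos"],o["gripper_width"])
E
```

```text
{'t': 2.9, 'joints': array([ 0.44220292,  0.29098289, -0.84532865,  1.95555238,  0.25051344,
        1.00477834, -1.07686908]), 'qd': array([-0.00121629,  0.00215874,  0.00058426,  0.00039706,  0.00044372,
       -0.00123084, -0.00075457]), 'tau': array([ 1.58954464e-02, -4.16669834e+01, -7.48022854e+00, -3.27476549e+01,
       -7.00915419e-02, -4.86852403e-02,  1.37123046e-03]), 'tool_pos': array([473.52308924, 111.48261587,  82.37683377]), 'tool_rot': array([-0.89068831,  1.61263933, -1.60244347]), 'force': array([-0.70188231, -0.62519523, -0.45088805]), 'torque': array([-0.04109386, -0.06362822, -0.01355152]), 'gripper_width': 34.90101305796934}
[473.46492646 111.4735475   82.29962824] 31.094550103818904
```

View pics/w2.png

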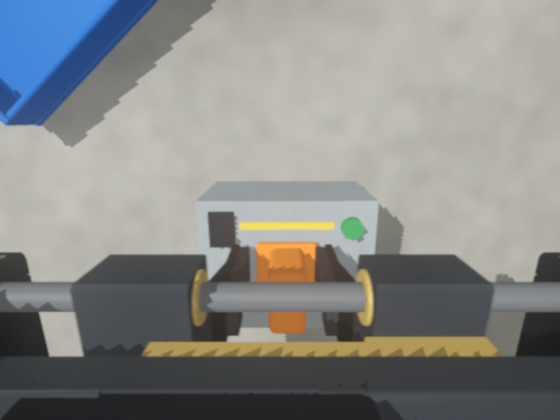

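Fingers are still closing and the tool stopped 7 mm off in y. I'll correct that, then close.

Emit:
{"op": "jog_arm", "data": {
  "commands": [
    [[0,-0.007,0.002,0,0,0,40],[0,-0.007,0.002,0,0,0,40],[0,-0.007,0.002,0,0,0,40],[0,-0.007,0.002,0,0,0,40]]
  ],
  "force": 50
}}

```text
t: 3.45
tool_pos: [473.5, 104.6, 84.3]
tool_rot: [-0.891, 1.613, -1.602]
force: [-1.4, 0.3, -0.4]
gripper_width: 34.6
```

Emit:
{"op": "jog_arm", "data": {
  "commands": [
    [[0,0,0,0,0,0,0],[0,0,0,0,0,0,0],[0,0,0,0,0,0,0],[0,0,0,0,0,0,0],[0,0,0,0,0,0,0],[0,0,0,0,0,0,0]]
  ],
  "force": 50
}}

```text
t: 4.2
tool_pos: [473.3, 104.7, 84.3]
tool_rot: [-0.891, 1.613, -1.602]
force: [-1.5, 0.8, 0.9]
gripper_width: 17.7
```

Gripped at 17.7 mm. Now a straight pull up, slow at first.

Emit:
{"op": "jog_arm", "data": {
  "commands": [
    [[0,0,0.004,0,0,0,0],[0,0,0.008,0,0,0,0],[0,0,0.012,0,0,0,0],[0,0,0.018,0,0,0,0],[0,0,0.026,0,0,0,0],[0,0,0.036,0,0,0,0],[0,0,0.05,0,0,0,0],[0,0,0.07,0,0,0,0],[0,0,0.07,0,0,0,0],[0,0,0.07,0,0,0,0]]
  ],
  "force": 50
}}

```text
t: 5.45
tool_pos: [473.4, 104.4, 154.2]
tool_rot: [-0.891, 1.613, -1.603]
force: [0.1, 0.3, -0.6]
gripper_width: 17.4
```

Emit:
{"op": "jog_arm", "data": {
  "commands": [
    [[-0.004,0.04,0,0,0,0,0],[-0.01,0.09,0,0,0,0,0],[-0.014,0.14,0,0,0,0,0],[-0.019,0.19,0,0,0,0,0],[-0.023,0.237,0,0,0,0,0],[-0.023,0.237,-0.03,0,0,0,0],[-0.023,0.237,-0.06,0,0,0,0],[-0.023,0.237,-0.075,0,0,0,0],[-0.023,0.237,-0.075,0,0,0,0],[-0.023,0.237,-0.075,0,0,0,0]]
  ]
}}

```text
t: 6.7
tool_pos: [450.9, 341.8, 80.2]
tool_rot: [-0.889, 1.613, -1.602]
force: [-0.3, -0.2, -0.3]
gripper_width: 17.7
```

Emit:
{"op": "jog_arm", "data": {
  "commands": [
    [[0,0,-0.006,0,0,0,0],[0,0,-0.013,0,0,0,0],[0,0,-0.02,0,0,0,0],[0,0,-0.02,0,0,0,0],[0,0,-0.02,0,0,0,40],[0,0,-0.02,0,0,0,40],[0,0,-0.02,0,0,0,40],[0,0,-0.02,0,0,0,40],[0,0,0.02,0,0,0,45],[0,0,0.07,0,0,0,60],[0,0,0.12,0,0,0,60],[0,0,0.17,0,0,0,60]]
  ]
}}

```text
t: 8.2
tool_pos: [450.7, 341.6, 251.9]
tool_rot: [-0.889, 1.612, -1.602]
force: [0.4, 0.3, -0.3]
gripper_width: 51.3
```

```bash
python3 - <<'E'
from h import *
for n in("side","wrist"):
    p,d,m=snap(n); P=pts(d,m); H,S,V=cv2.split(cv2.cvtColor(p,cv2.COLOR_RGB2HSV))
    k=(H>8)&(H<20)&(S>150)&(abs(P[...,0]-450)<100)&(abs(P[...,1]-342)<90)
    Q=P[k]; print(n,len(Q), Q.mean(0).round() if len(Q) else 0, np.percentile(Q,[2,98],axis=0).round() if len(Q) else 0)
    if n=="wrist": cv2.imwrite("pics/w3.png",p[:,:,::-1])
E
```

```text
side 397 [460. 345. 109.] [[435. 326.  37.]
 [509. 361. 335.]]
wrist 6 [445. 332.  76.] [[443. 330.  75.]
 [448. 333.  77.]]
```

View pics/w3.png

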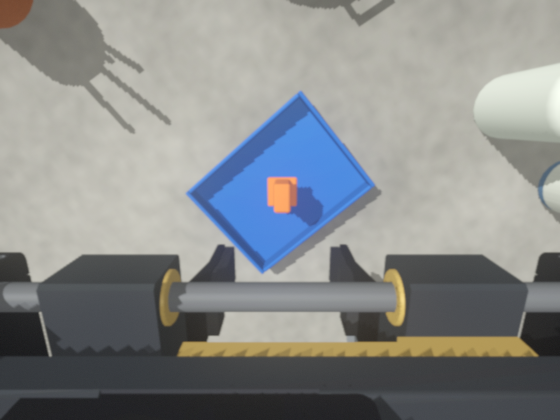

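The plug stands upright in the tray at (282,195), let go. On to the handle.

Emit:
{"op": "jog_arm", "data": {
  "commands": [
    [[0.01,-0.05,0.04,0,0,8,90],[0.02,-0.11,0.068,0,0,16,90],[0.03,-0.17,0.068,0,0,24,90],[0.04,-0.23,0.068,0,0,32,90],[0.05,-0.29,0.068,0,0,41.6,90],[0.06,-0.35,0.068,0,0,41.6,90],[0.071,-0.416,0.068,0,0,41.6,90],[0.071,-0.416,0.068,0,0,41.6,90],[0.071,-0.416,0.068,0,0,41.6,90],[0.071,-0.416,0.068,0,0,41.6,90]]
  ]
}}

```text
t: 9.55
tool_pos: [523.1, -69.9, 323.7]
tool_rot: [-1.278, 1.089, -1.074]
force: [-0.1, 0.8, -0.3]
gripper_width: 78.2
```

```bash
python3 - <<'E'
from h import *
o=ctrl.observe(); p,d,m=snap("wrist"); cv2.imwrite("pics/w4.png",p[:,:,::-1]); P=pts(d,m)
H,S,V=cv2.split(cv2.cvtColor(p,cv2.COLOR_RGB2HSV))
k=((H<5)|(H>174))&(S>140)&(V>60)&(d>0)&(P[...,2]>180)&(P[...,2]<245)
Q=P[k]; c=Q.mean(0); u=np.linalg.svd(Q-c)[2][0]; u*=np.sign(u[1]); s=(Q-c)@u
print("handle c",c.round(1),"dir",u.round(3),"ends",(c+u*np.percentile(s,1)).round(1),(c+u*np.percentile(s,99)).round(1),"top z",np.percentile(Q[:,2],[50,90,97]))
print(cv2.minAreaRect(Q[:,:2].astype(np.float32)))
R=cv2.Rodrigues(o["tool_rot"])[0]; print(o["tool_pos"],np.degrees(np.arctan2(R[1,2],R[0,2])),o["joints"],o["gripper_width"],R[:,1])
E
```

```text
handle c [522.2 -70.5 230.8] dir [-0.165  0.986 -0.006] ends [ 530.5 -120.5  231.1] [514.7 -25.7 230.6] top z [231.41904011 233.10138041 233.63826178]
((522.8030395507812, -73.79212951660156), (22.983312606811523, 98.52052307128906), 9.310114860534668)
[523.07655933 -69.85424628 323.70201759] 9.762385055091887 [ 0.81800779  0.16657799 -0.85476741  1.53517353  0.11423799  1.49926457
  0.1320568 ] 78.20456056349873 [-0.00262291  0.01139927 -0.99993159]
```

View pics/w4.png

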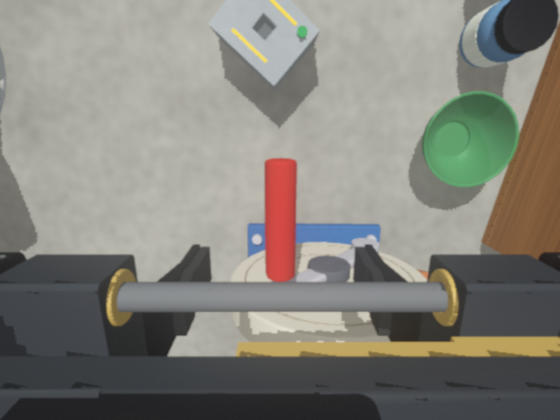

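The handle runs straight between the jaws, from (280,160) to (280,280). Descend and grip.

Emit:
{"op": "jog_arm", "data": {
  "commands": [
    [[-0.0005,-0.004,-0.04,0,0,0,90],[-0.0005,-0.004,-0.08,0,0,0,90],[-0.0005,-0.004,-0.108,0,0,0,90],[-0.0005,-0.004,-0.108,0,0,0,90],[-0.0005,-0.004,-0.108,0,0,0,90]]
  ]
}}

```text
t: 10.22
tool_pos: [523.2, -72.9, 217.3]
tool_rot: [-1.278, 1.087, -1.074]
force: [-1.1, 0.5, -0.7]
gripper_width: 78.0
```

Emit:
{"op": "jog_arm", "data": {
  "commands": [
    [[-0.0005,0,-0.002,0,0,0,0],[-0.0005,0,-0.002,0,0,0,0],[-0.0005,0,-0.002,0,0,0,0],[-0.0005,0,-0.002,0,0,0,0],[-0.0005,0,-0.002,0,0,0,0],[-0.0005,0,-0.002,0,0,0,0],[-0.0005,0,-0.002,0,0,0,0],[-0.0005,0,-0.002,0,0,0,0],[-0.0005,0,-0.002,0,0,0,0],[-0.0005,0,-0.002,0,0,0,0],[-0.0005,0,-0.002,0,0,0,0],[-0.0005,0,-0.002,0,0,0,0]]
  ],
  "force": 45
}}

```text
t: 11.72
tool_pos: [522.1, -73.1, 215.1]
tool_rot: [-1.279, 1.088, -1.073]
force: [-5.3, -1.5, 2.1]
gripper_width: 25.3
```

```bash
cat > circ.py <<'E'
# python circ.py q0 q1 n : rows from measured pose; log force
import sys; from h import *
ys=np.array([-.163,.987,0]); xs=np.array([.987,.163,0]); hub=np.array([585.1,-154.4,170.])
def hp(q): return hub+90*ys+70*(np.sin(q)*xs+np.cos(q)*np.array([0,0,1]))
def state():
    o=ctrl.observe(); r=o["tool_pos"]+[0,0,5]-hub; q=np.arctan2(r@xs,r[2]); F=o["force"]
    tx=xs*np.cos(q)-np.array([0,0,1])*np.sin(q); rx=xs*np.sin(q)+np.array([0,0,1])*np.cos(q)
    return o,q,np.hypot(r@xs,r[2]),r@ys,F@tx,F@rx,F@ys
if __name__=="__main__":
    o,q,R,y,ft,fr,fy=state()
    print("t %.2f q %.3f R %.1f y %.1f ft %.2f fr %.2f fy %.2f w %.1f"%(o["t"],q,R,y,ft,fr,fy,o["gripper_width"]))
    if len(sys.argv)>1:
        q0,q1,n=float(sys.argv[1]),float(sys.argv[2]),int(sys.argv[3])
        for a in np.linspace(q0,q1,n+1)[1:]:
            D=(hp(a)-[0,0,5]-o["tool_pos"])/1000; print("[%.4f, %.4f, %.4f, 0, 0, 0, 0],"%tuple(D),"q %.3f"%a)
E
python3 circ.py
```

```text
t 11.72 q -0.773 R 70.0 y 90.5 ft -2.43 fr 5.29 fy -0.66 w 25.3
```

```bash
python3 circ.py -0.773 -0.26 8
```

```text
t 11.72 q -0.773 R 70.0 y 90.5 ft -2.43 fr 5.29 fy -0.66 w 25.3
[0.0033, 0.0001, 0.0031, 0, 0, 0, 0], q -0.709
[0.0068, 0.0006, 0.0059, 0, 0, 0, 0], q -0.645
[0.0104, 0.0012, 0.0085, 0, 0, 0, 0], q -0.581
[0.0142, 0.0019, 0.0108, 0, 0, 0, 0], q -0.516
[0.0181, 0.0025, 0.0129, 0, 0, 0, 0], q -0.452
[0.0221, 0.0032, 0.0147, 0, 0, 0, 0], q -0.388
[0.0263, 0.0039, 0.0163, 0, 0, 0, 0], q -0.324
[0.0305, 0.0046, 0.0176, 0, 0, 0, 0], q -0.260
```

Emit:
{"op": "jog_arm", "data": {
  "commands": [
    [[0.0033,0.0003,0.0031,0,0,0,0],[0.0068,0.0007,0.0059,0,0,0,0],[0.0104,0.0012,0.0085,0,0,0,0],[0.0142,0.0019,0.0108,0,0,0,0],[0.0181,0.0025,0.0129,0,0,0,0],[0.0221,0.0032,0.0147,0,0,0,0],[0.0263,0.0039,0.0163,0,0,0,0],[0.0305,0.0046,0.0176,0,0,0,0]]
  ]
}}

```text
t: 12.72
tool_pos: [550.7, -68.3, 232.2]
tool_rot: [-1.282, 1.091, -1.071]
force: [-13.2, 0.3, 5.6]
gripper_width: 25.0
```

```bash
python3 circ.py -0.26 0.25 8
```

```text
t 12.72 q -0.287 R 70.1 y 90.6 ft -10.89 fr 9.10 fy 2.44 w 25.0
[0.0062, 0.0005, 0.0014, 0, 0, 0, 0], q -0.196
[0.0106, 0.0012, 0.0021, 0, 0, 0, 0], q -0.133
[0.0149, 0.0019, 0.0026, 0, 0, 0, 0], q -0.069
[0.0193, 0.0027, 0.0028, 0, 0, 0, 0], q -0.005
[0.0237, 0.0034, 0.0026, 0, 0, 0, 0], q 0.059
[0.0281, 0.0041, 0.0022, 0, 0, 0, 0], q 0.122
[0.0325, 0.0048, 0.0015, 0, 0, 0, 0], q 0.186
[0.0368, 0.0055, 0.0006, 0, 0, 0, 0], q 0.250
```

Emit:
{"op": "jog_arm", "data": {
  "commands": [
    [[0.0062,0.0005,0.0014,0,0,0,0],[0.0106,0.0012,0.0021,0,0,0,0],[0.0149,0.0019,0.0026,0,0,0,0],[0.0193,0.0027,0.0028,0,0,0,0],[0.0237,0.0034,0.0026,0,0,0,0],[0.0281,0.0041,0.0022,0,0,0,0],[0.0325,0.0048,0.0015,0,0,0,0],[0.0368,0.0055,0.0006,0,0,0,0]]
  ]
}}

```text
t: 13.72
tool_pos: [587.0, -62.3, 233.3]
tool_rot: [-1.283, 1.092, -1.07]
force: [-10.3, 0.7, 6.2]
gripper_width: 25.0
```

```bash
python3 circ.py 0.25 0.76 8
```

```text
t 13.72 q 0.243 R 70.3 y 90.6 ft -11.23 fr 3.60 fy 2.38 w 25.0
[0.0047, 0.0002, -0.0017, 0, 0, 0, 0], q 0.314
[0.0089, 0.0009, -0.0032, 0, 0, 0, 0], q 0.378
[0.0129, 0.0016, -0.0050, 0, 0, 0, 0], q 0.441
[0.0168, 0.0022, -0.0070, 0, 0, 0, 0], q 0.505
[0.0206, 0.0029, -0.0093, 0, 0, 0, 0], q 0.569
[0.0242, 0.0035, -0.0118, 0, 0, 0, 0], q 0.633
[0.0277, 0.0040, -0.0146, 0, 0, 0, 0], q 0.696
[0.0310, 0.0046, -0.0175, 0, 0, 0, 0], q 0.760
```

Emit:
{"op": "jog_arm", "data": {
  "commands": [
    [[0.0047,0.0004,-0.0017,0,0,0,0],[0.0089,0.0009,-0.0032,0,0,0,0],[0.0129,0.0016,-0.005,0,0,0,0],[0.0168,0.0022,-0.007,0,0,0,0],[0.0206,0.0029,-0.0093,0,0,0,0],[0.0242,0.0035,-0.0118,0,0,0,0],[0.0277,0.004,-0.0146,0,0,0,0],[0.031,0.0046,-0.0175,0,0,0,0]]
  ]
}}

```text
t: 14.72
tool_pos: [618.1, -57.1, 216.2]
tool_rot: [-1.283, 1.092, -1.069]
force: [-5.2, 0.5, 4.1]
gripper_width: 25.0
```

```bash
python3 circ.py 0.76 1.27 8
```

```text
t 14.72 q 0.757 R 70.4 y 90.7 ft -6.47 fr -0.51 fy 1.38 w 25.0
[0.0031, -0.0001, -0.0036, 0, 0, 0, 0], q 0.824
[0.0059, 0.0004, -0.0070, 0, 0, 0, 0], q 0.887
[0.0086, 0.0008, -0.0105, 0, 0, 0, 0], q 0.951
[0.0111, 0.0012, -0.0143, 0, 0, 0, 0], q 1.015
[0.0133, 0.0016, -0.0181, 0, 0, 0, 0], q 1.079
[0.0152, 0.0019, -0.0221, 0, 0, 0, 0], q 1.143
[0.0169, 0.0022, -0.0262, 0, 0, 0, 0], q 1.206
[0.0183, 0.0024, -0.0304, 0, 0, 0, 0], q 1.270
```

Emit:
{"op": "jog_arm", "data": {
  "commands": [
    [[0.0031,0.0002,-0.0036,0,0,0,0],[0.0059,0.0005,-0.007,0,0,0,0],[0.0086,0.0008,-0.0105,0,0,0,0],[0.0111,0.0012,-0.0143,0,0,0,0],[0.0133,0.0016,-0.0181,0,0,0,0],[0.0152,0.0019,-0.0221,0,0,0,0],[0.0169,0.0022,-0.0262,0,0,0,0],[0.0183,0.0024,-0.0304,0,0,0,0]]
  ]
}}

```text
t: 15.72
tool_pos: [636.7, -54.0, 185.7]
tool_rot: [-1.282, 1.092, -1.068]
force: [-0.9, 5.6, 5.4]
gripper_width: 25.1
```

```bash
python3 circ.py 1.27 1.78 8
```

```text
t 15.72 q 1.273 R 70.4 y 90.7 ft -5.18 fr 1.65 fy 5.70 w 25.1
[0.0009, -0.0004, -0.0042, 0, 0, 0, 0], q 1.334
[0.0018, -0.0003, -0.0086, 0, 0, 0, 0], q 1.397
[0.0024, -0.0002, -0.0130, 0, 0, 0, 0], q 1.461
[0.0027, -0.0001, -0.0175, 0, 0, 0, 0], q 1.525
[0.0028, -0.0001, -0.0219, 0, 0, 0, 0], q 1.589
[0.0026, -0.0002, -0.0264, 0, 0, 0, 0], q 1.653
[0.0021, -0.0002, -0.0308, 0, 0, 0, 0], q 1.716
[0.0013, -0.0004, -0.0352, 0, 0, 0, 0], q 1.780
```

Emit:
{"op": "jog_arm", "data": {
  "commands": [
    [[0.0009,0.0002,-0.0042,0,0,0,0],[0.0018,0.0003,-0.0086,0,0,0,0],[0.0024,0.0004,-0.013,0,0,0,0],[0.0027,0.0004,-0.0175,0,0,0,0],[0.0028,0.0004,-0.0219,0,0,0,0],[0.0026,0.0004,-0.0264,0,0,0,0],[0.0021,0.0003,-0.0308,0,0,0,0],[0.0013,0.0002,-0.0352,0,0,0,0]]
  ]
}}

```text
t: 16.73
tool_pos: [638.0, -53.8, 150.1]
tool_rot: [-1.282, 1.092, -1.068]
force: [1.2, 4.2, 2.7]
gripper_width: 25.0
```

```bash
python3 circ.py 1.78 2.29 8
```

```text
t 16.73 q 1.784 R 70.2 y 90.7 ft -2.98 fr 1.23 fy 3.94 w 25.0
[-0.0011, -0.0008, -0.0040, 0, 0, 0, 0], q 1.844
[-0.0024, -0.0010, -0.0082, 0, 0, 0, 0], q 1.907
[-0.0040, -0.0013, -0.0124, 0, 0, 0, 0], q 1.971
[-0.0058, -0.0016, -0.0164, 0, 0, 0, 0], q 2.035
[-0.0079, -0.0019, -0.0204, 0, 0, 0, 0], q 2.099
[-0.0102, -0.0023, -0.0242, 0, 0, 0, 0], q 2.163
[-0.0128, -0.0027, -0.0278, 0, 0, 0, 0], q 2.226
[-0.0156, -0.0032, -0.0312, 0, 0, 0, 0], q 2.290
```

Emit:
{"op": "jog_arm", "data": {
  "commands": [
    [[-0.0011,-0.0003,-0.004,0,0,0,0],[-0.0024,-0.0005,-0.0082,0,0,0,0],[-0.004,-0.0008,-0.0124,0,0,0,0],[-0.0058,-0.0011,-0.0164,0,0,0,0],[-0.0079,-0.0014,-0.0204,0,0,0,0],[-0.0102,-0.0018,-0.0242,0,0,0,0],[-0.0128,-0.0022,-0.0278,0,0,0,0],[-0.0156,-0.0027,-0.0312,0,0,0,0]]
  ]
}}

```text
t: 17.73
tool_pos: [622.1, -56.5, 118.6]
tool_rot: [-1.282, 1.092, -1.068]
force: [-0.1, 5.5, 1.4]
gripper_width: 24.5
```

```bash
python3 circ.py 2.29 2.8 8
```

```text
t 17.73 q 2.295 R 70.0 y 90.6 ft -1.61 fr -0.36 fy 5.43 w 24.5
[-0.0027, -0.0010, -0.0030, 0, 0, 0, 0], q 2.354
[-0.0059, -0.0015, -0.0060, 0, 0, 0, 0], q 2.417
[-0.0093, -0.0021, -0.0089, 0, 0, 0, 0], q 2.481
[-0.0128, -0.0027, -0.0115, 0, 0, 0, 0], q 2.545
[-0.0165, -0.0033, -0.0139, 0, 0, 0, 0], q 2.609
[-0.0204, -0.0039, -0.0160, 0, 0, 0, 0], q 2.672
[-0.0244, -0.0046, -0.0179, 0, 0, 0, 0], q 2.736
[-0.0285, -0.0053, -0.0196, 0, 0, 0, 0], q 2.800
```

Emit:
{"op": "jog_arm", "data": {
  "commands": [
    [[-0.0027,-0.0005,-0.003,0,0,0,0],[-0.0059,-0.001,-0.006,0,0,0,0],[-0.0093,-0.0016,-0.0089,0,0,0,0],[-0.0128,-0.0022,-0.0115,0,0,0,0],[-0.0165,-0.0028,-0.0139,0,0,0,0],[-0.0204,-0.0034,-0.016,0,0,0,0],[-0.0244,-0.0041,-0.0179,0,0,0,0],[-0.0285,-0.0048,-0.0196,0,0,0,0]]
  ]
}}

```text
t: 18.73
tool_pos: [593.5, -61.2, 99.2]
tool_rot: [-1.282, 1.092, -1.068]
force: [-2.1, 5.9, 6.0]
gripper_width: 24.9
```

```bash
python3 circ.py 2.8 3.31 8
```

```text
t 18.73 q 2.798 R 69.9 y 90.6 ft -0.97 fr -6.07 fy 6.17 w 24.9
[-0.0042, -0.0012, -0.0015, 0, 0, 0, 0], q 2.864
[-0.0084, -0.0019, -0.0026, 0, 0, 0, 0], q 2.927
[-0.0128, -0.0026, -0.0034, 0, 0, 0, 0], q 2.991
[-0.0171, -0.0033, -0.0040, 0, 0, 0, 0], q 3.055
[-0.0215, -0.0041, -0.0042, 0, 0, 0, 0], q 3.119
[-0.0259, -0.0048, -0.0042, 0, 0, 0, 0], q 3.183
[-0.0303, -0.0055, -0.0038, 0, 0, 0, 0], q 3.246
[-0.0347, -0.0062, -0.0032, 0, 0, 0, 0], q 3.310
```

Emit:
{"op": "jog_arm", "data": {
  "commands": [
    [[-0.0042,-0.0005,-0.0013,0,0,0,0],[-0.0084,-0.0011,-0.0023,0,0,0,0],[-0.0128,-0.0018,-0.0031,0,0,0,0],[-0.0171,-0.0025,-0.0036,0,0,0,0],[-0.0215,-0.0033,-0.0038,0,0,0,0],[-0.0259,-0.004,-0.0038,0,0,0,0],[-0.0303,-0.0047,-0.0034,0,0,0,0],[-0.0347,-0.0054,-0.0028,0,0,0,0]]
  ]
}}

```text
t: 19.73
tool_pos: [558.6, -67.0, 96.4]
tool_rot: [-1.282, 1.091, -1.069]
force: [2.5, 1.9, -0.6]
gripper_width: 25.0
```

```bash
python3 circ.py 3.31 3.82 8
```

```text
t 19.73 q -2.969 R 69.6 y 90.6 ft -2.86 fr 0.13 fy 1.46 w 25.0
[-0.0040, -0.0012, 0.0004, 0, 0, 0, 0], q 3.374
[-0.0083, -0.0019, 0.0016, 0, 0, 0, 0], q 3.438
[-0.0124, -0.0026, 0.0030, 0, 0, 0, 0], q 3.501
[-0.0165, -0.0033, 0.0047, 0, 0, 0, 0], q 3.565
[-0.0205, -0.0039, 0.0067, 0, 0, 0, 0], q 3.629
[-0.0243, -0.0045, 0.0089, 0, 0, 0, 0], q 3.692
[-0.0280, -0.0052, 0.0114, 0, 0, 0, 0], q 3.756
[-0.0315, -0.0057, 0.0141, 0, 0, 0, 0], q 3.820
```

Emit:
{"op": "jog_arm", "data": {
  "commands": [
    [[-0.004,-0.0006,0.0007,0,0,0,0],[-0.0083,-0.0013,0.0019,0,0,0,0],[-0.0124,-0.002,0.0033,0,0,0,0],[-0.0165,-0.0027,0.005,0,0,0,0],[-0.0205,-0.0033,0.007,0,0,0,0],[-0.0243,-0.0039,0.0092,0,0,0,0],[-0.028,-0.0046,0.0117,0,0,0,0],[-0.0315,-0.0051,0.0144,0,0,0,0]]
  ]
}}

```text
t: 20.72
tool_pos: [527.0, -72.2, 111.0]
tool_rot: [-1.282, 1.091, -1.069]
force: [5.2, 1.0, -0.9]
gripper_width: 24.9
```

```bash
python3 circ.py 3.82 4.33 8
```

```text
t 20.73 q -2.458 R 69.6 y 90.6 ft -4.67 fr -2.62 fy 0.11 w 24.9
[-0.0032, -0.0011, 0.0024, 0, 0, 0, 0], q 3.884
[-0.0064, -0.0016, 0.0055, 0, 0, 0, 0], q 3.947
[-0.0093, -0.0021, 0.0088, 0, 0, 0, 0], q 4.011
[-0.0121, -0.0025, 0.0123, 0, 0, 0, 0], q 4.075
[-0.0146, -0.0029, 0.0160, 0, 0, 0, 0], q 4.139
[-0.0168, -0.0033, 0.0198, 0, 0, 0, 0], q 4.202
[-0.0189, -0.0037, 0.0237, 0, 0, 0, 0], q 4.266
[-0.0206, -0.0039, 0.0278, 0, 0, 0, 0], q 4.330
```

Emit:
{"op": "jog_arm", "data": {
  "commands": [
    [[-0.0032,-0.0005,0.0027,0,0,0,0],[-0.0064,-0.001,0.0058,0,0,0,0],[-0.0093,-0.0015,0.0091,0,0,0,0],[-0.0121,-0.0019,0.0126,0,0,0,0],[-0.0146,-0.0023,0.0163,0,0,0,0],[-0.0168,-0.0027,0.0201,0,0,0,0],[-0.0189,-0.0031,0.024,0,0,0,0],[-0.0206,-0.0033,0.0281,0,0,0,0]]
  ]
}}

```text
t: 21.72
tool_pos: [506.5, -75.6, 139.3]
tool_rot: [-1.281, 1.091, -1.069]
force: [7.0, 0.3, -4.6]
gripper_width: 24.6
```

```bash
python3 circ.py 4.33 4.84 8
```

```text
t 21.73 q -1.949 R 69.7 y 90.6 ft -6.82 fr -4.73 fy -0.87 w 24.6
[-0.0017, -0.0008, 0.0038, 0, 0, 0, 0], q 4.394
[-0.0029, -0.0010, 0.0081, 0, 0, 0, 0], q 4.457
[-0.0039, -0.0012, 0.0124, 0, 0, 0, 0], q 4.521
[-0.0046, -0.0013, 0.0168, 0, 0, 0, 0], q 4.585
[-0.0050, -0.0014, 0.0213, 0, 0, 0, 0], q 4.649
[-0.0052, -0.0014, 0.0257, 0, 0, 0, 0], q 4.713
[-0.0050, -0.0014, 0.0302, 0, 0, 0, 0], q 4.776
[-0.0046, -0.0013, 0.0346, 0, 0, 0, 0], q 4.840
```

Emit:
{"op": "jog_arm", "data": {
  "commands": [
    [[-0.0017,-0.0004,0.004,0,0,0,0],[-0.0029,-0.0006,0.0083,0,0,0,0],[-0.0039,-0.0008,0.0126,0,0,0,0],[-0.0046,-0.0009,0.017,0,0,0,0],[-0.005,-0.001,0.0215,0,0,0,0],[-0.0052,-0.001,0.0259,0,0,0,0],[-0.005,-0.001,0.0304,0,0,0,0],[-0.0046,-0.0009,0.0348,0,0,0,0]]
  ]
}}

```text
t: 22.72
tool_pos: [502.0, -76.3, 173.6]
tool_rot: [-1.28, 1.09, -1.069]
force: [10.3, 2.5, -11.7]
gripper_width: 25.1
```

```bash
python3 circ.py 4.84 5.35 8
```

```text
t 22.73 q -1.447 R 69.9 y 90.6 ft -10.35 fr -11.91 fy 0.80 w 25.1
[0.0006, -0.0004, 0.0047, 0, 0, 0, 0], q 4.904
[0.0016, -0.0003, 0.0090, 0, 0, 0, 0], q 4.967
[0.0029, -0.0001, 0.0133, 0, 0, 0, 0], q 5.031
[0.0044, 0.0002, 0.0175, 0, 0, 0, 0], q 5.095
[0.0061, 0.0005, 0.0216, 0, 0, 0, 0], q 5.159
[0.0082, 0.0008, 0.0256, 0, 0, 0, 0], q 5.223
[0.0104, 0.0012, 0.0294, 0, 0, 0, 0], q 5.286
[0.0130, 0.0016, 0.0330, 0, 0, 0, 0], q 5.350
```

Emit:
{"op": "jog_arm", "data": {
  "commands": [
    [[0.0012,0,0.0047,0,0,0,0],[0.0024,0.0002,0.009,0,0,0,0],[0.0038,0.0004,0.0133,0,0,0,0],[0.0053,0.0007,0.0175,0,0,0,0],[0.0069,0.001,0.0216,0,0,0,0],[0.009,0.0013,0.0256,0,0,0,0],[0.0112,0.0017,0.0294,0,0,0,0],[0.0137,0.0021,0.033,0,0,0,0]]
  ]
}}

```text
t: 23.72
tool_pos: [514.7, -74.3, 206.5]
tool_rot: [-1.282, 1.092, -1.068]
force: [-5.8, 1.9, -11.2]
gripper_width: 24.7
```

```bash
python3 circ.py 5.35 5.86 8
```

```text
t 23.73 q -0.937 R 70.0 y 90.5 ft -12.20 fr -2.24 fy 2.80 w 24.7
[0.0029, -0.0000, 0.0037, 0, 0, 0, 0], q 5.414
[0.0059, 0.0005, 0.0070, 0, 0, 0, 0], q 5.478
[0.0090, 0.0010, 0.0101, 0, 0, 0, 0], q 5.541
[0.0123, 0.0016, 0.0130, 0, 0, 0, 0], q 5.605
[0.0159, 0.0021, 0.0157, 0, 0, 0, 0], q 5.669
[0.0195, 0.0027, 0.0182, 0, 0, 0, 0], q 5.732
[0.0234, 0.0034, 0.0204, 0, 0, 0, 0], q 5.796
[0.0273, 0.0040, 0.0223, 0, 0, 0, 0], q 5.860
```

```bash
python3 - <<'E'
import numpy as np
q=np.array([-.287,.243,.757,1.273,1.784,2.295,2.798,3.314,3.825,4.334,4.836,5.346])
f=np.array([10.89,11.23,6.47,5.18,2.98,1.61,.97,2.86,4.67,6.82,10.35,12.2])
for s in (slice(None),slice(1,None),slice(0,-1)):
    M=np.c_[np.ones(len(q[s])),np.cos(q[s]),np.sin(q[s])]; c,*_=np.linalg.lstsq(M,f[s],rcond=None)
    pk=np.arctan2(c[2],c[1]); print(c,"amp",np.hypot(*c[1:]),"peak",pk,"bottom q",pk-np.pi/2+2*np.pi, (f[s]-M@c).round(2))
E
```

```text
[ 6.49029823  4.5063606  -2.93488485] amp 5.377809496542574 peak -0.577271763191982 bottom q 4.1351172171927075 [-0.75  1.07 -1.28  0.17  0.31  0.3  -0.29  0.31 -0.18 -0.73  0.39  0.68]
[ 6.58002321  4.6772307  -2.98790871] amp 5.550142838601885 peak -0.5684756556917008 bottom q 4.1439133246929885 [ 0.83 -1.46  0.08  0.31  0.37 -0.2   0.38 -0.17 -0.81  0.23  0.44]
[ 6.4103614   4.40844459 -2.80982144] amp 5.2277605366770965 peak -0.5674469786790592 bottom q 4.144942001705631 [-0.54  1.22 -1.22  0.16  0.25  0.23 -0.34  0.31 -0.1  -0.57  0.61]
```

The fit gives the heavy side at the bottom at q ≈ 4.14 (fit error about 3°). I'll lead back there, which also gives a check in the reverse direction.

```bash
python3 circ.py 5.346 4.72 11
```

```text
t 23.73 q -0.937 R 70.0 y 90.5 ft -12.20 fr -2.24 fy 2.80 w 24.7
[-0.0022, -0.0009, -0.0033, 0, 0, 0, 0], q 5.289
[-0.0043, -0.0012, -0.0067, 0, 0, 0, 0], q 5.232
[-0.0061, -0.0015, -0.0102, 0, 0, 0, 0], q 5.175
[-0.0078, -0.0018, -0.0138, 0, 0, 0, 0], q 5.118
[-0.0092, -0.0020, -0.0175, 0, 0, 0, 0], q 5.061
[-0.0105, -0.0022, -0.0213, 0, 0, 0, 0], q 5.005
[-0.0115, -0.0024, -0.0252, 0, 0, 0, 0], q 4.948
[-0.0123, -0.0025, -0.0291, 0, 0, 0, 0], q 4.891
[-0.0129, -0.0026, -0.0330, 0, 0, 0, 0], q 4.834
[-0.0133, -0.0027, -0.0370, 0, 0, 0, 0], q 4.777
[-0.0134, -0.0027, -0.0409, 0, 0, 0, 0], q 4.720
```

Emit:
{"op": "jog_arm", "data": {
  "commands": [
    [[-0.0022,-0.0004,-0.0033,0,0,0,0],[-0.0041,-0.0007,-0.0067,0,0,0,0],[-0.0058,-0.001,-0.0102,0,0,0,0],[-0.0074,-0.0013,-0.0138,0,0,0,0],[-0.0088,-0.0015,-0.0175,0,0,0,0],[-0.01,-0.0017,-0.0213,0,0,0,0],[-0.011,-0.0019,-0.0252,0,0,0,0],[-0.0118,-0.002,-0.0291,0,0,0,0],[-0.0124,-0.0021,-0.033,0,0,0,0],[-0.0127,-0.0022,-0.037,0,0,0,0],[-0.0128,-0.0022,-0.0409,0,0,0,0]]
  ]
}}

```text
t: 25.1
tool_pos: [501.6, -76.5, 165.6]
tool_rot: [-1.283, 1.093, -1.068]
force: [-4.4, 1.8, 2.8]
gripper_width: 24.8
```

```bash
python3 circ.py 4.72 4.14 10
```

```text
t 25.10 q -1.563 R 69.7 y 90.5 ft 2.73 fr 4.05 fy 2.45 w 24.8
[-0.0002, -0.0005, -0.0041, 0, 0, 0, 0], q 4.662
[0.0001, -0.0004, -0.0081, 0, 0, 0, 0], q 4.604
[0.0007, -0.0004, -0.0121, 0, 0, 0, 0], q 4.546
[0.0014, -0.0002, -0.0161, 0, 0, 0, 0], q 4.488
[0.0024, -0.0001, -0.0201, 0, 0, 0, 0], q 4.430
[0.0037, 0.0001, -0.0239, 0, 0, 0, 0], q 4.372
[0.0051, 0.0004, -0.0277, 0, 0, 0, 0], q 4.314
[0.0068, 0.0007, -0.0314, 0, 0, 0, 0], q 4.256
[0.0086, 0.0010, -0.0350, 0, 0, 0, 0], q 4.198
[0.0107, 0.0013, -0.0385, 0, 0, 0, 0], q 4.140
```

Emit:
{"op": "jog_arm", "data": {
  "commands": [
    [[0.0001,0,-0.0041,0,0,0,0],[0.0004,0.0001,-0.0081,0,0,0,0],[0.001,0.0002,-0.0121,0,0,0,0],[0.0017,0.0003,-0.0161,0,0,0,0],[0.0027,0.0005,-0.0201,0,0,0,0],[0.004,0.0007,-0.0239,0,0,0,0],[0.0054,0.0009,-0.0277,0,0,0,0],[0.0071,0.0012,-0.0314,0,0,0,0],[0.0089,0.0015,-0.035,0,0,0,0],[0.011,0.0018,-0.0385,0,0,0,0],[0.011,0.0018,-0.0385,0,0,0,0],[0.011,0.0018,-0.0385,0,0,0,0]]
  ]
}}

```text
t: 26.6
tool_pos: [513.0, -74.6, 126.7]
tool_rot: [-1.282, 1.092, -1.068]
force: [2.6, 1.8, -5.8]
gripper_width: 24.8
```

```bash
python3 circ.py 4.14 3.6 9; python3 - <<'E'
from h import *
p,d,m=snap("side"); cv2.imwrite("pics/s5.png",p[:,:,::-1])
print(np.abs(ctrl.observe()["qd"]).max())
E
```

```text
t 26.60 q -2.153 R 69.6 y 90.6 ft -6.48 fr 0.79 fy 1.37 w 24.8
[0.0017, -0.0002, -0.0031, 0, 0, 0, 0], q 4.080
[0.0042, 0.0002, -0.0064, 0, 0, 0, 0], q 4.020
[0.0070, 0.0007, -0.0096, 0, 0, 0, 0], q 3.960
[0.0099, 0.0011, -0.0126, 0, 0, 0, 0], q 3.900
[0.0130, 0.0016, -0.0154, 0, 0, 0, 0], q 3.840
[0.0162, 0.0022, -0.0180, 0, 0, 0, 0], q 3.780
[0.0196, 0.0027, -0.0204, 0, 0, 0, 0], q 3.720
[0.0232, 0.0033, -0.0225, 0, 0, 0, 0], q 3.660
[0.0268, 0.0039, -0.0245, 0, 0, 0, 0], q 3.600
0.005684714554839531
```

View pics/s5.png

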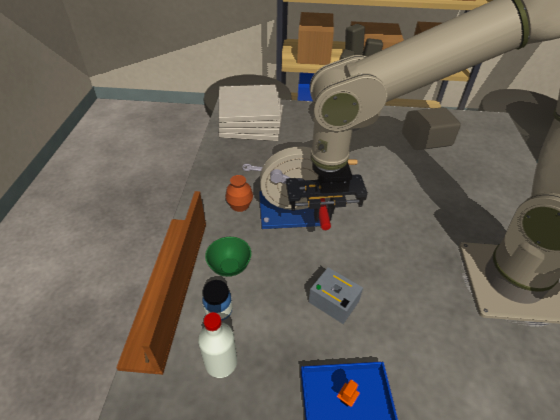

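The side view shows the handle (325,217) gripped, the plug in the tray at (348,392), and the bystanders in place. The wheel is still at q = 4.13, so I'll hand in.

```bash
python3 -c "
from cell import ctrl
print(ctrl.finish_job())"
```

```text
the job is handed in; nothing more can be done
None
```

The plug is out of the drive box and standing in the tray. The wheel's heavy side is down as far as I could measure, and the arm is still gripping the red handle. The job was handed in at about 27 s of the 72 s allowed; no verdict was reported.

- **Finding the heavy side:** I led the handle slowly round almost a full turn and took 12 force readings. They fit a drag of 6.5 N with a 5.4 N swing, close to the 6 N and 5 N given. That puts the heavy side at the bottom at q ≈ 4.14 rad, to about 3–4°. The wheel is held at q ≈ 4.13.
- **Reverse check:** one reading while leading the wheel back gave 2.7 N where about 3.4 N was expected. It agrees roughly and suggests an error of up to about 8°, still inside the 17° allowed.
- **Last checks:** the arm was still, with the jaws closed at 24.8 mm on the handle and a set grip of 45 N. The side picture showed the plug in the tray and the bystanders in view apparently undisturbed.
- **Not as planned:** on the first descent to the plug the tool stopped about 7 mm off in y. I corrected this before gripping.

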